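# Put the lids back on the storage pots

## Task

The four storage pots have been washed and dried, and their bamboo lids lie next to them on the worktop. Put every lid back on the pot whose shape and size it matches, level and fully seated on the rim, setting it down gently, not dropping it. Leave the pots standing where they are, and do not disturb the mug or the pepper mill.

Things in the scene. Friction and masses are not known exactly. Their poses are not given: they have to be found in the camera images.
- coffee_lid: Large round bamboo lid, 110 mm across, 0.13 kg; plug 90 mm across at the plate. From below: plug 12 mm deep, 6 mm narrower per side at its foot; bamboo plate 12 mm; central round knob 29 mm wide, 28 mm tall. Origin: centre of the plug's underside; z up through the knob. Seated: plate on the rim, origin 93 mm above the pot's foot, plug with 3 to 4 mm play.
- sugar_lid: Small round bamboo lid, 80 mm across, 0.07 kg; plug 60 mm across at the plate. From below: plug 12 mm deep, 6 mm narrower per side at its foot; bamboo plate 12 mm; central round knob 29 mm wide, 28 mm tall. Origin: centre of the plug's underside; z up through the knob. Seated: plate on the rim, origin 68 mm above the pot's foot, plug with 3 to 4 mm play.
- tea_lid: Square bamboo lid, 90 x 90 mm along its x and y, 0.11 kg; plug 71 mm square at the plate. Any quarter turn fits. From below: plug 12 mm deep, 6 mm narrower per side at its foot; bamboo plate 12 mm; central round knob 29 mm wide, 28 mm tall. Origin: centre of the plug's underside; z up through the knob. Seated: plate on the rim, origin 88 mm above the pot's foot, plug with 3 to 4 mm play.
- butter_lid: Oblong bamboo lid, 90 mm (x) by 130 mm (y), 0.14 kg; plug 71 x 111 mm at the plate. Either way round fits. From below: plug 12 mm deep, 6 mm narrower per side at its foot; bamboo plate 12 mm; central round knob 29 mm wide, 28 mm tall. Origin: centre of the plug's underside; z up through the knob. Seated: plate on the rim, origin 53 mm above the pot's foot, plug with 3 to 4 mm play.
- coffee_pot: Large round white ceramic pot, open at the top: outside 110 mm across, 105 mm tall, wall 6 mm (mouth 98 mm), 0.6 kg. Origin: centre of its underside on the worktop; z up through the open mouth. It stands loose.
- sugar_pot: Small round white ceramic pot, open at the top: outside 80 mm across, 80 mm tall, wall 6 mm (mouth 68 mm), 0.35 kg. Origin: centre of its underside on the worktop; z up through the open mouth. It stands loose.
- tea_pot: Square white ceramic tea caddy (no spout), open at the top: outside 90 x 90 mm with sides along its x and y, 100 mm tall, wall 6 mm (mouth 78 mm square), 0.6 kg. Origin: centre of its underside on the worktop; z up through the open mouth. It stands loose.
- butter_pot: Oblong white ceramic butter tub, open at the top: outside 90 mm along its x, 130 mm along its y, 65 mm tall, wall 6 mm (mouth 78 x 118 mm), 0.55 kg. Origin: centre of its underside on the worktop; z up through the open mouth. It stands loose.
- mug: Bystander: blue mug, 82 mm across, 95 mm tall, with a handle. Origin: centre of its underside.
- mill: Bystander: dark wooden pepper mill, 52 mm across, 150 mm tall. Origin: centre of its underside.

How it is judged:
At the end, for the whole second after the job is handed in: Each lid is on its own pot: within 8 mm of the pot's axis, at its seated height (+3, -4 mm), level within 0.06 rad, the oblong and square lids in line with their pots within 0.15 rad; every pot upright (0.06 rad) and within 40 mm of where it stood; all at rest (z of coffee_lid in the frame of coffee_pot between 0.089 and 0.096 m and horizontal distance between coffee_lid and coffee_pot below 0.008 m and angle between each of coffee_lid, coffee_pot, sugar_lid, sugar_pot, tea_lid, tea_pot, butter_lid, butter_pot's own z axis and vertical below 0.06 rad and distance of each of coffee_pot, sugar_pot, tea_pot, butter_pot from where it was at the start of the episode below 0.04 m and linear speed of each of coffee_lid, coffee_pot, sugar_lid, sugar_pot, tea_lid, tea_pot, butter_lid, butter_pot below 0.02 m/s and z of sugar_lid in the frame of sugar_pot between 0.064 and 0.071 m and horizontal distance between sugar_lid and sugar_pot below 0.008 m and z of tea_lid in the frame of tea_pot between 0.084 and 0.091 m and horizontal distance between tea_lid and tea_pot below 0.008 m and z of butter_lid in the frame of butter_pot between 0.049 and 0.056 m and horizontal distance between butter_lid and butter_pot below 0.008 m and angle between the y axis of butter_lid and the y axis of butter_pot, either way round below 0.15 rad and (angle between the x axis of tea_lid and the x axis of tea_pot, either way round below 0.15 rad or angle between the x axis of tea_lid and the y axis of tea_pot, either way round below 0.15 rad)); the robot touches nothing.
It fails at once if a lid is dropped or thrown (over 0.7 m/s with no finger on it: a free fall of more than about 25 mm) ((linear speed of coffee_lid above 0.7 m/s and contact force between the fingers and coffee_lid below 0.2 N) or (linear speed of sugar_lid above 0.7 m/s and contact force between the fingers and sugar_lid below 0.2 N) or (linear speed of tea_lid above 0.7 m/s and contact force between the fingers and tea_lid below 0.2 N) or (linear speed of butter_lid above 0.7 m/s and contact force between the fingers and butter_lid below 0.2 N)).
It fails at once if the mug is pushed more than 30 mm or tipped (distance of mug from where it was at the start of the episode above 0.03 m or angle between mug's own z axis and vertical above 0.3 rad).
It fails at once if the mill is pushed more than 30 mm or tipped (distance of mill from where it was at the start of the episode above 0.03 m or angle between mill's own z axis and vertical above 0.3 rad).
It also fails if it takes over 128 s, if anything falls off the work surface, if the arm or the gripper's body presses on something with over 40 N, if the wrist force passes 120 N, or if a joint passes its speed limit or range.

## Robot

A 6-joint arm with a two-finger parallel gripper is mounted at the origin on the work surface. World frame = base frame: x ahead of the robot, y to its left, z up, the work surface at z = 0. Lengths are in m, angles in rad, forces in N, time in s.
With the tool pointing down it reaches from about 0.275 to 0.75 m from the base axis. Payload 10.2 kg.
Tool frame: the origin (TCP) lies midway between the tips of the shut fingers; the grasp point (between the pads) lies 19 mm behind it (env.hold_point_z is the distance from the TCP to the grasp point, in m); x points along the fingers, z is the direction in which the jaws open and shut, and the axes are right-handed (so a half turn about x gives the same grasp; the last joint's range is limited). The gripper opens to 85 mm and grips with 20 to 120 N. Pads are 22 mm wide; open, the fingers measure 114 mm over their backs; the gripper's body (76 mm by 85 mm) begins 54 mm behind the grasp point. The pads swing forward as they close: fully open they stand 13 mm farther back than shut.
Start: joints at [0.996, 0.313, 1.498, -0, 1.331, -0.223], TCP at [0.181, 0.493, 0.231] pointing down, gripper open.
Joint ranges: [-2.94, 2.94], [-0.97, 2.17], [0.19, 2.56], [-1.23, 4.37], [0.02, 3.11], [-2.88, 2.88]. Speed limits (rad/s): [2.39, 2.39, 3.01, 3.14, 3.14, 3.14].

## Interface

Orientations are given as a unit quaternion [x, y, z, w].
In Python, from bench import env, kinematics, monitor, eyes, job gives the robot as it stands. The module is installed in compiled form; this text tells all that it offers. Calls block until the motion is done:
- env.reach(position, orientation): joint-space move of the TCP to a pose.
- env.movel(position, velocity=0.15, frame=None, guard=None): straight line of the TCP; frame=None keeps the orientation; velocity is the mean speed in m/s. With guard (N) it stops when the force on the tool has changed by that much, and returns True; else False.
- env.set_joints(angles): joint-space move.
- env.release() and env.close_gripper(effort=None): open the fingers fully, or close them until they stop; effort is the grip in N (None keeps the last).
- env.hold(seconds).
- kinematics.ik(position, orientation): joint angles nearest the present ones, or None.
- monitor.sense(): the state.
- eyes.grab_frame(name): name is "scene" or "top"; returns a dict with "frame" (400x640x3 uint8, red, green, blue), "mtx" (3x3 intrinsics, pixels), "view" (4x4, takes a point from world to camera coordinates). Camera axes: x right, y down, z forward; pixel columns grow to the right and rows downward; lengths in m; the calibration is good to about 2 mm. A picture is of the moment at which its call begins. There is no depth.
A pose or a line that the arm cannot do raises env.MotionError and nothing moves.
- job.hand_in(): hands the job in, once; it reports no verdict.
The state is a dict: "clock": time; "joints": joint angles; "qvel": joint speeds; "joint_efforts": joint torques, N m; "position": TCP position; "ee_rot": TCP orientation; "contact_force": force on the tool from outside, world axes, zero at the start; "ft_torque": the same for the moment, N m; "finger_gap": opening from 0.0 (shut) to 1.0 (fully open).
Only numpy, scipy, OpenCV 4.12 (cv2) and the standard library are available. Lean on these libraries where they do the work, as an engineer would, in place of code of your own. Each camera call takes 0.05 s, during which the arm holds its last target.

## Working session

There is one attempt and no reset: what is moved stays moved. The work goes in short steps, each a Python script; the robot and the scene stay as the last script left them, time stands still between calls to the robot, and variables do not carry over. Pictures are saved under pics/ and viewed, and the job is handed in when it is done.

```bash
mkdir -p pics; python3 - <<'E'
from bench import env, kinematics, monitor, eyes, job
import cv2
for n in("scene","top"):
    f=eyes.grab_frame(n); cv2.imwrite(f"pics/{n}0.png",f["frame"][:,:,::-1]); print(n,f["mtx"].tolist(),f["view"].round(4).tolist())
s=monitor.sense(); print(s["clock"],s["position"],s["ee_rot"],s["finger_gap"],env.hold_point_z)
E
```

```text
scene [[404.8822149803628, 0.0, 314.4301523206805], [0.0, 404.8822149803628, 198.31690811263692], [0.0, 0.0, 1.0]] [[-0.3803, 0.9246, 0.0205, 0.1813], [0.6019, 0.2642, -0.7536, -0.2886], [-0.7022, -0.2742, -0.6571, 1.4298], [0.0, 0.0, 0.0, 1.0]]
top [[470.3053436840009, 0.0, 317.5433731468858], [0.0, 470.3053436840009, 193.98549462916753], [0.0, 0.0, 1.0]] [[0.0151, -0.9999, -0.0015, -0.0122], [-0.9971, -0.0149, -0.074, 0.5266], [0.0739, 0.0026, -0.9973, 1.459], [0.0, 0.0, 0.0, 1.0]]
0.1 [0.18078124 0.49264505 0.2308044 ] [-0.40496589  0.58014181  0.40463297  0.57940509] 0.999992476446156 0.0187
```

View pics/top0.png

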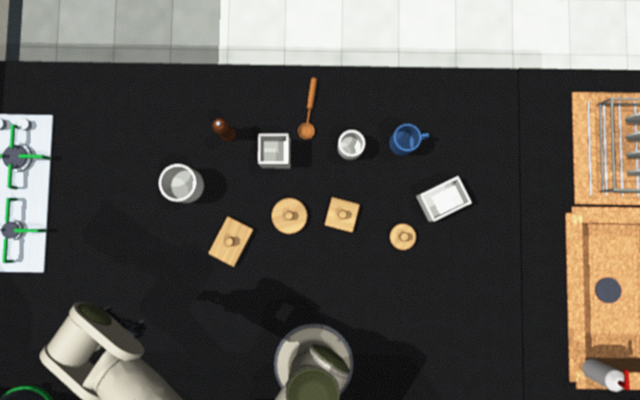

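View pics/scene0.png

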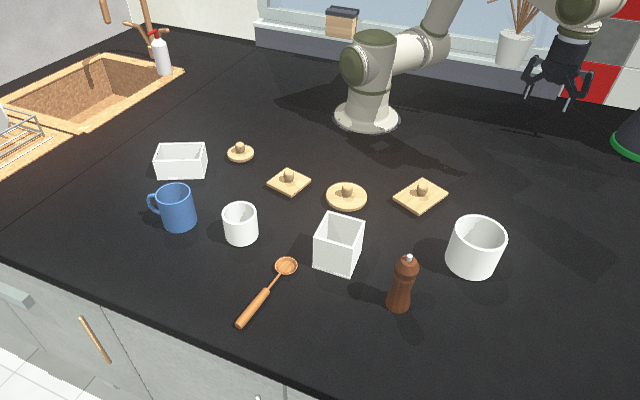

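```bash
cat > fit.py <<'E'
import numpy as np, cv2
from scipy.optimize import minimize
S=8
def proj(f,P):
    P=np.asarray(P,float); c=P@f["view"][:3,:3].T+f["view"][:3,3]; p=c@f["mtx"].T
    return p[:,:2]/p[:,2:]
def ray(f,uv,z):
    R=f["view"][:3,:3];t=f["view"][:3,3]; o=-R.T@t
    d=R.T@np.linalg.inv(f["mtx"])@np.array([uv[0],uv[1],1.]); return o+d*(z-o[2])/d[2]
def rnd(r,n=48):
    a=np.arange(n)*2*np.pi/n; return np.c_[r*np.cos(a),r*np.sin(a)]
def rect(a,b): return np.array([[a,b],[a,-b],[-a,-b],[-a,b]])/2
SH={'coffee':(rnd(.055),.105),'sugar':(rnd(.04),.08),'tea':(rect(.09,.09),.1),'butter':(rect(.09,.13),.065)}
def lift(o,z): return np.c_[o,np.full(len(o),z)]
def hulls(kind):
    n,k=kind.split('_'); o,h=SH[n]
    if k=='pot': return [np.r_[lift(o,0),lift(o,h)]]
    return [np.r_[lift(o,.012),lift(o,.024)],np.r_[lift(rnd(.0145),.024),lift(rnd(.0145),.052)]]
def mask(f,kind,box,z0=0):
    x0,y0,x1,y1=box; c=f["frame"][y0:y1,x0:x1].astype(np.float32)
    c=cv2.resize(c,None,fx=S,fy=S,interpolation=cv2.INTER_CUBIC)
    mx=c.max(2);mn=c.min(2)
    if kind.endswith('pot'): return ((mx>95)&(mx-mn<0.3*mx)).astype(np.uint8)
    return ((mx>85)&(mx-mn>0.25*mx)&(c[...,0]>c[...,2])).astype(np.uint8)
def render(f,kind,p,box,z0=0):
    x0,y0,x1,y1=box; m=np.zeros(((y1-y0)*S,(x1-x0)*S),np.uint8)
    c,s=np.cos(p[2]),np.sin(p[2]); R=np.array([[c,-s,0],[s,c,0],[0,0,1]])
    for H in hulls(kind):
        q=proj(f,H@R.T+[p[0],p[1],z0]); q=((q-[x0,y0])+.5)*S-.5
        h=cv2.convexHull(q.astype(np.float32)); cv2.fillPoly(m,[np.round(h*16).astype(np.int32)],1,shift=4)
    return m
def fit(fs,kind,p0,z0=0,pad=8,fixyaw=False):
    data=[]
    for f in fs:
        H=np.vstack(hulls(kind)); q=np.vstack([proj(f,H+[p0[0]+dx,p0[1]+dy,z0]) for dx in(-.01,.01) for dy in(-.01,.01)])
        b=[int(v) for v in (*np.floor(q.min(0)-pad),*np.ceil(q.max(0)+pad))]
        m=mask(f,kind,b)
        n,l,st,_=cv2.connectedComponentsWithStats(m); i=1+st[1:,4].argmax(); m=(l==i).astype(np.uint8)
        cs,_=cv2.findContours(m,cv2.RETR_EXTERNAL,cv2.CHAIN_APPROX_NONE); m[:]=0; cv2.drawContours(m,cs,-1,1,-1)
        data.append((f,b,m))
    def cost(p): return sum(1-(r&m).sum()/(r|m).sum() for f,b,m in data for r in [render(f,kind,p,b,z0)])/len(data)
    best=None
    yaws=[p0[2]] if kind[:3] in('cof','sug') or fixyaw else p0[2]+np.arange(0,np.pi/2 if 'tea' in kind else np.pi,np.pi/8)
    for y in yaws:
        r=minimize(cost,[p0[0],p0[1],y],method='Nelder-Mead',options=dict(initial_simplex=np.array([[p0[0],p0[1],y],[p0[0]+.008,p0[1],y],[p0[0],p0[1]+.008,y],[p0[0],p0[1],y+.15]]),xatol=2e-4,fatol=1e-5,maxiter=120))
        if best is None or r.fun<best.fun: best=r
    return best.x,best.fun
E
cat > m.py <<'E'
from bench import eyes
from fit import *
import json
T=eyes.grab_frame("top");Sc=eyes.grab_frame("scene")
px={'coffee_pot':(181,183),'tea_pot':(273,150),'sugar_pot':(351,144),'butter_pot':(444,199),'butter_lid':(231,241),'coffee_lid':(289,216),'tea_lid':(342,214),'sugar_lid':(402,236)}
out={}
for k,uv in px.items():
    z=SH[k.split('_')[0]][1]*.7 if 'pot' in k else .024
    p0=np.r_[ray(T,uv,z)[:2],0]
    a=fit([T],k,p0); b=fit([Sc],k,a[0],fixyaw=True); c=fit([T,Sc],k,a[0],fixyaw=True)
    print(k,*[(np.round(v[0],4).tolist(),round(v[1],3)) for v in(a,b,c)]); out[k]=c[0].tolist()
json.dump(out,open('poses.json','w'))
for f,n in((T,'top'),(Sc,'scene')):
    im=f["frame"][:,:,::-1].copy()
    im=cv2.resize(im,None,fx=3,fy=3)
    for k,p in out.items():
        c,s=np.cos(p[2]),np.sin(p[2]); R=np.array([[c,-s,0],[s,c,0],[0,0,1]])
        for H in hulls(k):
            h=cv2.convexHull((((proj(f,H@R.T+[p[0],p[1],0]))+.5)*3-.5).astype(np.float32)); cv2.polylines(im,[np.round(h).astype(int)],True,(0,0,255),1)
    im=im[300:820,440:1240+200] if n=='top' else im[380:900,440:1560]
    im=cv2.resize(im,(800,int(800*im.shape[0]/im.shape[1]))); cv2.imwrite(f'pics/fit_{n}.png',im)
E
python3 m.py
```

```text
coffee_pot ([0.5505, 0.4175, -0.0174], np.float64(0.046)) ([0.5437, 0.4114, 0.3112], np.float64(0.029)) ([0.546, 0.4125, 0.0837], np.float64(0.083))
tea_pot ([0.6585, 0.1336, 0.0124], np.float64(0.017)) ([0.6544, 0.1291, 0.0104], np.float64(0.024)) ([0.6581, 0.1317, 0.0064], np.float64(0.061))
sugar_pot ([0.6833, -0.1043, 0.0487], np.float64(0.046)) ([0.6749, -0.1102, 0.1683], np.float64(0.036)) ([0.6817, -0.1054, 0.0422], np.float64(0.087))
butter_pot ([0.5168, -0.3945, 0.486], np.float64(0.051)) ([0.5146, -0.3975, 0.446], np.float64(0.037)) ([0.516, -0.3961, 0.4573], np.float64(0.047))
butter_lid ([0.3749, 0.266, 1.1223], np.float64(0.048)) ([0.3725, 0.2627, 1.1185], np.float64(0.012)) ([0.3732, 0.2648, 1.1121], np.float64(0.058))
coffee_lid ([0.4574, 0.0852, 0.0112], np.float64(0.072)) ([0.4551, 0.081, 0.1524], np.float64(0.017)) ([0.4555, 0.0818, 0.1023], np.float64(0.059))
tea_lid ([0.4644, -0.0804, -0.2663], np.float64(0.079)) ([0.461, -0.0841, -0.2388], np.float64(0.047)) ([0.4616, -0.0826, -0.2317], np.float64(0.082))
sugar_lid ([0.3971, -0.2716, 0.0155], np.float64(0.076)) ([0.3949, -0.2751, 0.2119], np.float64(0.157)) ([0.3965, -0.2732, 0.058], np.float64(0.139))
```

View pics/fit_top.png

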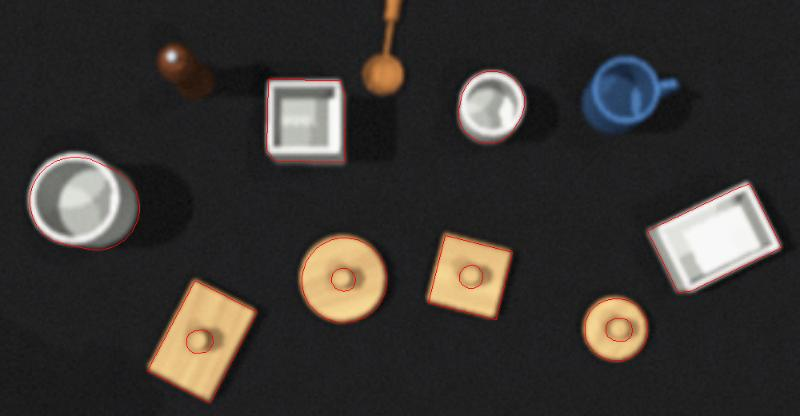

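View pics/fit_scene.png

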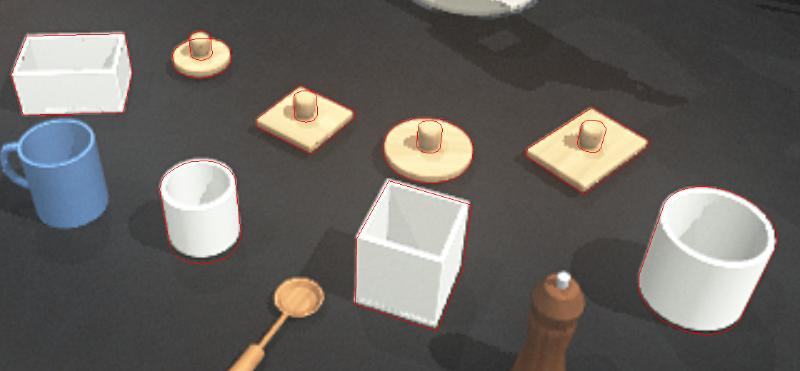

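```bash
sed -i 's/mx>95)&(mx-mn<0.3\*mx/mx>65)\&(mx-mn<0.3*mx/; s/mx>85)/mx>100)/' fit.py; python3 m.py; python3 - <<'E'
from bench import eyes
from fit import *
T=eyes.grab_frame("top");S2=eyes.grab_frame("scene")
for f,b in((T,(155,155,215,210)),(T,(330,122,375,165)),(S2,(220,140,262,172)),(S2,(215,195,265,255))):
    print(f["frame"].max(2)[b[1]:b[3]:4,b[0]:b[2]:3])
E
```

```text
coffee_pot ([0.5499, 0.4163, -0.0378], np.float64(0.046)) ([0.5421, 0.4124, 0.1625], np.float64(0.479)) ([0.5496, 0.4162, -0.0374], np.float64(0.277))
tea_pot ([0.6568, 0.1326, 1.5574], np.float64(0.068)) ([0.6996, 0.1261, 1.1455], np.float64(0.578)) ([0.6576, 0.1331, 1.5401], np.float64(0.346))
sugar_pot ([0.6827, -0.105, -0.0254], np.float64(0.095)) ([0.7259, -0.1026, -0.468], np.float64(0.671)) ([0.6839, -0.1052, -0.1894], np.float64(0.393))
butter_pot ([0.5159, -0.3958, 0.5107], np.float64(0.082)) ([0.5235, -0.3817, 0.166], np.float64(0.649)) ([0.516, -0.3958, 0.5104], np.float64(0.374))
butter_lid ([0.3754, 0.2664, 1.1123], np.float64(0.03)) ([0.3722, 0.2626, 1.1151], np.float64(0.018)) ([0.374, 0.2652, 1.1132], np.float64(0.057))
coffee_lid ([0.458, 0.0846, -0.0289], np.float64(0.054)) ([0.4551, 0.0811, 0.0168], np.float64(0.015)) ([0.4556, 0.0819, 0.0503], np.float64(0.055))
tea_lid ([0.464, -0.0804, 1.3295], np.float64(0.06)) ([0.4608, -0.0838, 1.3371], np.float64(0.051)) ([0.4618, -0.0823, 1.3313], np.float64(0.078))
sugar_lid ([0.3989, -0.2711, 0.0215], np.float64(0.053)) (
[... 2813 characters left out ...]
186 223 243 247 248 245 241 229 209 205 197 255  75  79  79]
 [ 78  80  73 255 243 246 247 247 242 199 201 241 255 244 141  80  81]
 [ 67  67  66 193 199 255 255 255 255 255 255 246 246 243 235  79  78]
 [ 66  70  64 196 204 206 221 228 236 242 243 246 246 243 237  74  77]
 [ 64  67  67 124 201 206 218 230 236 239 243 246 246 244 239  73  79]
 [ 64  64  69  75 197 206 213 226 236 240 245 246 245 244 241  74  76]
 [ 64  67  65  64 201 202 211 226 234 239 244 246 245 247  60  72  76]
 [ 75  73  67  64  59 200 211 224 233 240 243 249 247  66  73  68  74]
 [ 74  74  74  75  69  72  61  53  46  48  59  66  72  70  71  72  76]
 [ 71  70  75  69  69  71  71  70  71  71  74  73  74  75  72  72  73]]
```

```bash
python3 - <<'E'
s=open('fit.py').read()
s=s.replace("mx=c.max(2);mn=c.min(2)","mx=c.max(2);mn=c.min(2); sc=abs(f['view'][2,2])<.9; tp=(150 if sc else 75); tl=(140 if sc else 105)")
s=s.replace("mx>65","mx>tp").replace("mx>100","mx>tl")
s=s.replace("mx-mn>0.25*mx","mx-mn>0.15*mx")
open('fit.py','w').write(s)
E
python3 m.py
```

```text
coffee_pot ([0.5499, 0.4164, 0.0159], np.float64(0.037)) ([0.5415, 0.4123, 0.2818], np.float64(0.037)) ([0.547, 0.4123, 0.1948], np.float64(0.078))
tea_pot ([0.658, 0.1328, 0.0068], np.float64(0.046)) ([0.6543, 0.129, 0.028], np.float64(0.011)) ([0.6552, 0.1306, 0.0018], np.float64(0.061))
sugar_pot ([0.6827, -0.1042, 0.0876], np.float64(0.076)) ([0.6732, -0.1107, 0.2502], np.float64(0.048)) ([0.6796, -0.1065, 0.1838], np.float64(0.093))
butter_pot ([0.5162, -0.3947, 0.5041], np.float64(0.071)) ([0.5145, -0.3975, 0.4782], np.float64(0.014)) ([0.5146, -0.3972, 0.4746], np.float64(0.045))
butter_lid ([0.3751, 0.2662, 1.1185], np.float64(0.026)) ([0.3701, 0.2638, 1.1267], np.float64(0.072)) ([0.3751, 0.2652, 1.12], np.float64(0.074))
coffee_lid ([0.4583, 0.0847, -0.0439], np.float64(0.049)) ([0.454, 0.0812, 0.026], np.float64(0.043)) ([0.4562, 0.0826, 0.0913], np.float64(0.063))
tea_lid ([0.463, -0.081, -0.2351], np.float64(0.056)) ([0.4583, -0.0841, -0.2305], np.float64(0.086)) ([0.4625, -0.0819, -0.2515], np.float64(0.088))
sugar_lid ([0.3979, -0.2715, 0.0273], np.float64(0.046)) ([0.3943, -0.2756, 0.1513], np.float64(0.076)) ([0.3974, -0.2724, 0.1166], np.float64(0.082))
```

```bash
python3 - <<'E'
from bench import eyes
from fit import *
T=eyes.grab_frame("top");S2=eyes.grab_frame("scene")
tiles=[]
for f,b,k,p in((S2,(210,190,270,250),'sugar_pot',(.6775,-.1085,0)),(S2,(435,205,515,285),'coffee_pot',(.5465,.4125,0)),(T,(325,115,375,165),'sugar_pot',(.6827,-.1042,0)),(T,(150,150,210,210),'coffee_pot',(.5499,.4164,0))):
    x0,y0,x1,y1=b; s=400/(x1-x0)
    im=cv2.resize(f["frame"][y0:y1,x0:x1,::-1],(400,400),interpolation=cv2.INTER_CUBIC)
    o,h=SH[k.split('_')[0]]
    for r,z in((1,0),(1,h),(1-.006/np.linalg.norm(o[0]),h)):
        q=(proj(f,lift(o*r,z)+[p[0],p[1],0])-[x0,y0]+.5)*s-.5
        cv2.polylines(im,[np.round(q).astype(int)],True,(0,0,255),1)
    tiles.append(im)
cv2.imwrite('pics/z.png',cv2.resize(np.vstack([np.hstack(tiles[:2]),np.hstack(tiles[2:])]),(600,600)))
E
```

```text
(no output)
```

View pics/z.png

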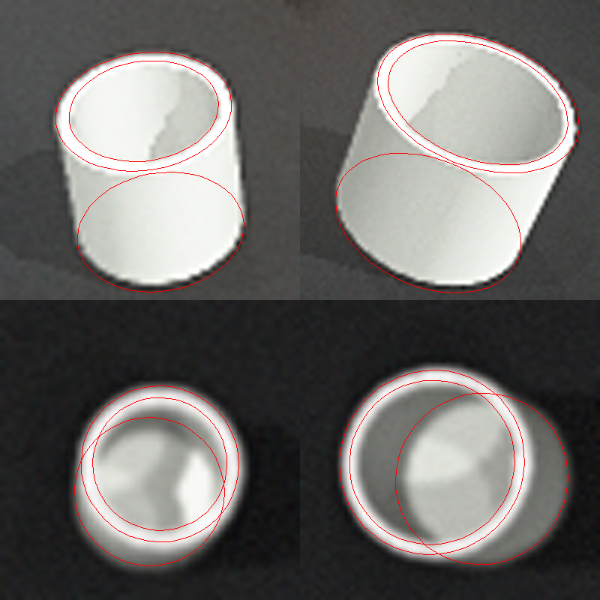

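```bash
cat > rob.py <<'E'
from bench import env, kinematics, monitor, eyes, job
import numpy as np, cv2
from scipy.spatial.transform import Rotation as Ro
def quat(a):
    x=np.array([0,0,-1.]);z=np.array([np.cos(a),np.sin(a),0]);y=np.cross(z,x)
    return Ro.from_matrix(np.c_[x,y,z]).as_quat()
def st(m=''):
    s=monitor.sense(); print(m,'t',round(s["clock"],2),'p',np.round(s["position"],4),'F',np.round(s["contact_force"],1),'gap',round(s["finger_gap"],3)); return s
def pic(n,box=None,k=1):
    f=eyes.grab_frame(n)
    return f
LID={'coffee':(.4565,.083,0),'tea':(.462,-.082,-.24),'sugar':(.3963,-.2735,0),'butter':(.3737,.2645,1.118)}
POT={'coffee':(.5475,.414,0),'tea':(.656,.131,.01),'sugar':(.6795,-.107,0),'butter':(.5153,-.396,.485)}
SEAT={'coffee':.093,'tea':.088,'sugar':.068,'butter':.053}
E
python3 - <<'E'
from rob import *
s=st(); print(Ro.from_quat(s["ee_rot"]).as_matrix().round(3))
for k in LID:
    for a0 in np.arange(0,6.28,np.pi/4):
        x,y,l=LID[k];X,Y,p=POT[k]; d=p-l if k in('tea','butter') else 0
        r=[]
        for q in((x,y,.027,a0),(x,y,.2,a0),(X,Y,.2,a0+d),(X,Y,.027+SEAT[k],a0+d)):
            j=kinematics.ik(list(q[:3]),quat(q[3])); r.append(None if j is None else (round(j[0],2),round(j[3],2),round(j[5],2)))
        print(k,round(a0,2),r[0],r[2],r[3])
E
```

```text
t 0.6 p [0.1809 0.4928 0.2313] F [-0.2 -0.7 -1. ] gap 1.0
[[ 0.    -0.939  0.345]
 [-0.     0.345  0.939]
 [-1.    -0.    -0.   ]]
coffee 0.0 (np.float64(-0.07), np.float64(-0.0), np.float64(-0.07)) (np.float64(0.48), np.float64(-0.0), np.float64(0.48)) (np.float64(0.48), np.float64(-0.0), np.float64(0.48))
coffee 0.79 (np.float64(-0.07), np.float64(-0.0), np.float64(-0.86)) (np.float64(0.48), np.float64(-0.0), np.float64(-0.31)) (np.float64(0.48), np.float64(-0.0), np.float64(-0.31))
coffee 1.57 (np.float64(-0.07), np.float64(-0.0), np.float64(-1.64)) (np.float64(0.48), np.float64(-0.0), np.float64(-1.09)) (np.float64(0.48), np.float64(-0.0), np.float64(-1.09))
coffee 2.36 (np.float64(-0.07), np.float64(-0.0), np.float64(-2.43)) (np.float64(0.48), np.float64(0.0), np.float64(-1.88)) (np.float64(0.48), np.float64(0.0), np.float64(-1.88))
coffee 3.14 None (np.float64(0.48), np.float64(-0.0), np.float64(-2.66)) (np.float64(0.48), np.float64(-0.0), np.float64(-2.66))
coffee 3.93 (np.float64(-0.07), np.float64(-0.0), np.float64(2.28)) (np.float64(0.48), np.float64(-0.0), np.float64(2.83)
[... 3740 characters left out ...]
oat64(-0.0), np.float64(-2.56)) (np.float64(-0.84), np.float64(-0.0), np.float64(-2.56))
butter 3.14 (np.float64(0.36), np.float64(-0.0), np.float64(-2.78)) None None
butter 3.93 (np.float64(0.36), np.float64(-0.0), np.float64(2.72)) (np.float64(-0.84), np.float64(0.0), np.float64(2.15)) (np.float64(-0.84), np.float64(-0.0), np.float64(2.15))
butter 4.71 (np.float64(0.36), np.float64(-0.0), np.float64(1.93)) (np.float64(-0.84), np.float64(0.0), np.float64(1.37)) (np.float64(-0.84), np.float64(-0.0), np.float64(1.37))
butter 5.5 (np.float64(0.36), np.float64(-0.0), np.float64(1.14)) (np.float64(-0.84), np.float64(-0.0), np.float64(0.58)) (np.float64(-0.84), np.float64(-0.0), np.float64(0.58))
```

```bash
cat >> rob.py <<'E'
def pick(k,a=0.,zg=.026):
    x,y,_=LID[k]
    env.reach([x,y,.13],quat(a)); st('above')
    g=env.movel([x,y,zg],velocity=.1,guard=8); st(f'down {g}')
    env.close_gripper(35); s=st('closed')
    z=s["position"][2]
    env.movel([x,y,z+SEAT[k]+.07],velocity=.12); st('lifted')
    return z
def hover(k,zg,a=0.,dz=.03):
    X,Y,p=POT[k]; d=p-LID[k][2] if k in('tea','butter') else 0
    env.reach([X,Y,zg+SEAT[k]+.07],quat(a+d))
    env.movel([X,Y,zg+SEAT[k]+dz],velocity=.12); st('hover')
E
python3 - <<'E'
from rob import *
z=pick('coffee'); print('zg',z); hover('coffee',z)
for n in('top','scene'):
    cv2.imwrite(f'pics/{n}_h1.png',eyes.grab_frame(n)['frame'][:,:,::-1])
st()
E
```

```text
above t 2.43 p [0.4565 0.0836 0.1302] F [ 0.4 -0.5 -0.2] gap 0.995
down False t 3.62 p [0.4568 0.083  0.0265] F [ 0.3 -0.1 -0.3] gap 1.0
closed t 4.18 p [0.4566 0.083  0.0263] F [-1.5 -0.3  4.6] gap 0.328
lifted t 5.69 p [0.4562 0.083  0.1887] F [-0.2  0.7 -0.5] gap 0.328
zg 0.026301052015162193
hover t 7.47 p [0.5479 0.4136 0.15  ] F [-0.   0.6 -1. ] gap 0.33
 t 7.57 p [0.5481 0.414  0.1507] F [ 0.5 -0.2 -0.9] gap 0.324
```

```bash
python3 - <<'E'
import cv2,numpy as np
a=cv2.imread('pics/scene_h1.png')[150:290,410:550]; b=cv2.imread('pics/top_h1.png')[140:220,140:220]
cv2.imwrite('pics/h1.png',np.hstack([cv2.resize(a,(400,400),interpolation=2),cv2.resize(b,(400,400),interpolation=2)]))
E
```

```text
(no output)
```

View pics/h1.png

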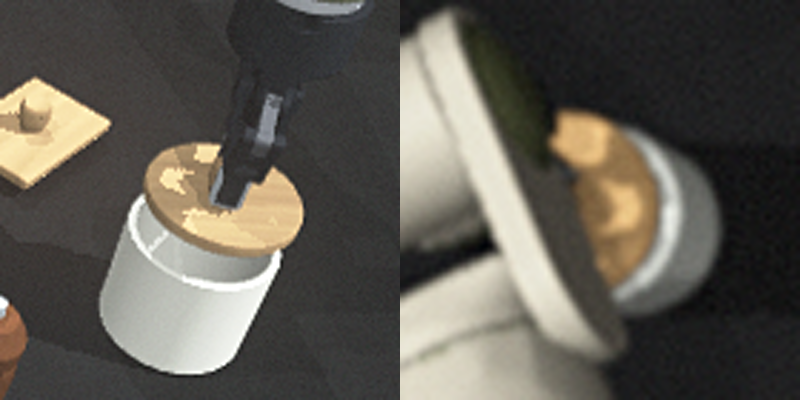

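```bash
cat > ov.py <<'E'
from fit import *
def ov(f,name,lid,tcp,yl,pot,zl,half=45,img=None):
    """overlay lid plate at (tcp) & pot rim at pot"""
    o,h=SH[name]
    def rot(p,y): c,s=np.cos(y),np.sin(y); return p@np.array([[c,s],[-s,c]])
    cx,cy=proj(f,[[pot[0],pot[1],h]])[0].astype(int); x0,y0=cx-half,cy-half-10; s=800/(2*half)/2*1.25
    im=cv2.resize(f["frame"][y0:y0+2*half,x0:x0+2*half,::-1],None,fx=s,fy=s,interpolation=cv2.INTER_CUBIC)
    for (px,py,yw,z,col) in((tcp[0],tcp[1],yl,zl+.012,(0,0,255)),(tcp[0],tcp[1],yl,zl+.024,(0,0,255)),(pot[0],pot[1],pot[2],h,(255,0,255)),(pot[0],pot[1],pot[2],0,(255,0,255))):
        q=(proj(f,lift(rot(o,yw)+[px,py],z))-[x0,y0]+.5)*s-.5
        cv2.polylines(im,[np.round(q).astype(int)],True,col,1)
    return im
E
python3 - <<'E'
from rob import *; from ov import *
f=eyes.grab_frame('scene'); s=st()
t=s["position"]
cv2.imwrite('pics/o1.png',ov(f,'coffee',0,t,0,POT['coffee'],t[2]-.0263))
E
```

```text
t 7.62 p [0.548  0.414  0.1506] F [ 0.7  0.2 -1.6] gap 0.327
```

View pics/o1.png

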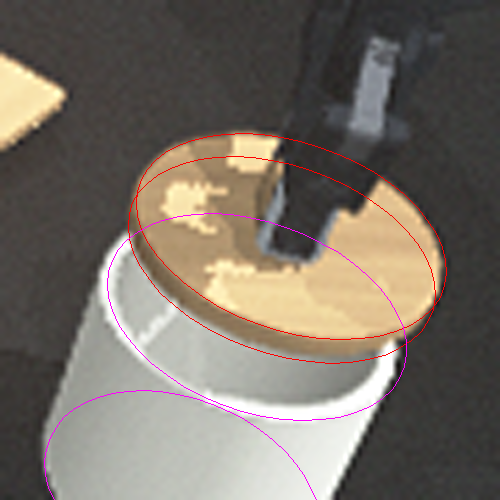

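```bash
cat >> rob.py <<'E'
def place(k,zg,X,Y):
    s=monitor.sense()
    g=env.movel([X,Y,s["position"][2]],velocity=.03) 
    z=zg+SEAT[k]
    g=env.movel([X,Y,z+.011],velocity=.05,guard=8); st(f'near {g}')
    g=env.movel([X,Y,z+.0005],velocity=.02,guard=8); st(f'seat {g}')
    env.hold(.2); s=st('settle'); print('height err',s["position"][2]-z)
E
python3 - <<'E'
from rob import *; from ov import *
place('coffee',.0263,.547,.413)
f=eyes.grab_frame('scene'); t=monitor.sense()["position"]
cv2.imwrite('pics/o2.png',ov(f,'coffee',0,t,0,(.547,.413,0),t[2]-.0263))
E
```

```text
near False t 8.43 p [0.547  0.413  0.1302] F [-0.5  0.2 -1.2] gap 0.33
seat False t 9.1 p [0.547  0.413  0.1198] F [ 0.8 -0.5 -1.3] gap 0.325
settle t 9.3 p [0.547  0.413  0.1198] F [ 0.3 -0.6 -1.4] gap 0.324
height err 0.000509577767800265
```

View pics/o2.png

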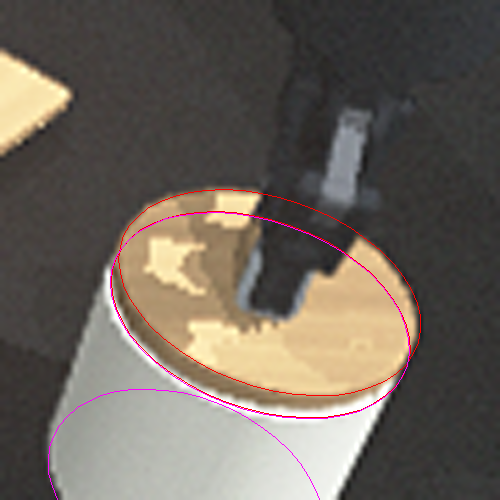

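```bash
cat >> rob.py <<'E'
def leave():
    env.release(); env.hold(.2); s=st('rel'); p=s["position"].copy(); p=np.array(p)
    env.movel([p[0],p[1],p[2]+.09],velocity=.12); st('up')
E
python3 - <<'E'
from rob import *; from ov import *
leave()
z=pick('tea'); print(z); hover('tea',z)
f=eyes.grab_frame('scene'); t=monitor.sense()["position"]
cv2.imwrite('pics/o3.png',np.hstack([ov(f,'tea',0,t,.01,POT['tea'],t[2]-z)]))
cv2.imwrite('pics/s3.png',f['frame'][:,:,::-1])
E
```

```text
rel t 10.15 p [0.547  0.413  0.1198] F [-0.5  0.2 -0. ] gap 0.999
up t 11.05 p [0.5467 0.4128 0.2088] F [-0.8 -0.2 -0.3] gap 0.998
above t 12.89 p [ 0.4625 -0.0816  0.1302] F [-0.1  0.8 -0.4] gap 0.998
down False t 14.08 p [ 0.4623 -0.0821  0.0265] F [-0.3  0.7  0.7] gap 1.002
closed t 14.64 p [ 0.4622 -0.0821  0.0263] F [-1.7  0.4  4.8] gap 0.327
lifted t 16.11 p [ 0.4617 -0.0819  0.1837] F [ 1.1 -0.1 -0.6] gap 0.321
0.02630426431776431
hover t 17.7 p [0.6562 0.1304 0.145 ] F [ 0.2 -0.1 -0.9] gap 0.326
```

View pics/o3.png

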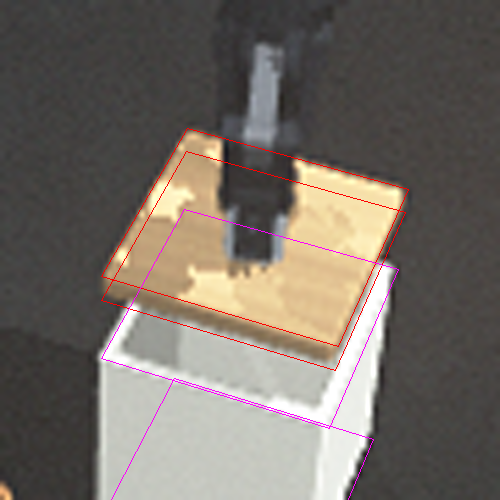

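View pics/s3.png

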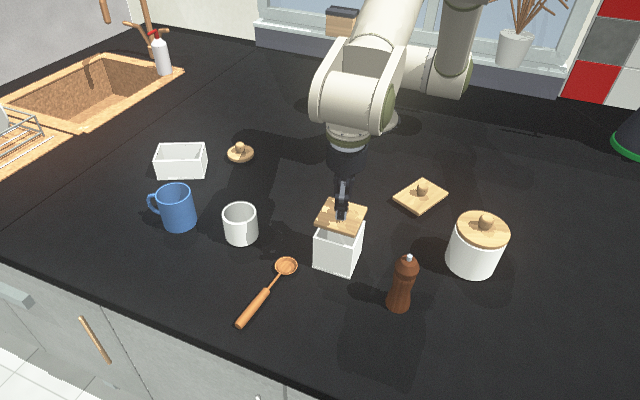

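```bash
python3 - <<'E'
from rob import *; from ov import *
z=.0263
place('tea',z,.656,.1305)
f=eyes.grab_frame('scene'); t=monitor.sense()["position"]
cv2.imwrite('pics/o4.png',ov(f,'tea',0,t,.01,(.656,.1305,.01),t[2]-z))
E
```

```text
near False t 18.56 p [0.656  0.1305 0.1252] F [ 1.   0.2 -1.6] gap 0.331
seat False t 19.23 p [0.656  0.1305 0.1148] F [-0.9 -0.2 -1.4] gap 0.326
settle t 19.43 p [0.656  0.1305 0.1149] F [-0.4  0.1 -1.3] gap 0.323
height err 0.0005556146832226688
```

View pics/o4.png

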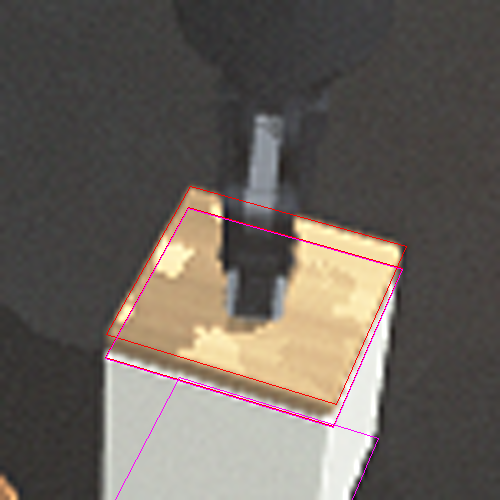

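Tea lid sits flush and in line with its pot. Next: sugar.

```bash
python3 - <<'E'
from rob import *; from ov import *
leave()
z=pick('sugar'); print(z); hover('sugar',z)
f=eyes.grab_frame('scene'); t=monitor.sense()["position"]
cv2.imwrite('pics/o5.png',ov(f,'sugar',0,t,0,POT['sugar'],t[2]-z))
E
```

```text
rel t 20.28 p [0.656  0.1305 0.1148] F [0.2 0.  0. ] gap 0.997
up t 21.18 p [0.6557 0.1305 0.2039] F [-0.1 -0.1 -0.3] gap 1.002
above t 22.95 p [ 0.3969 -0.2732  0.1301] F [ 0.7 -0.  -1.2] gap 0.999
down False t 24.14 p [ 0.3966 -0.2737  0.0265] F [ 0.4 -1.2  1.2] gap 0.999
closed t 24.7 p [ 0.3964 -0.2736  0.0263] F [-0.5  1.3  4.1] gap 0.329
lifted t 26.0 p [ 0.396  -0.2732  0.1636] F [ 0.9 -0.3 -1.9] gap 0.328
0.026270870257553296
hover t 27.73 p [ 0.6795 -0.1076  0.1249] F [-0.1 -0.7 -0.3] gap 0.322
```

View pics/o5.png

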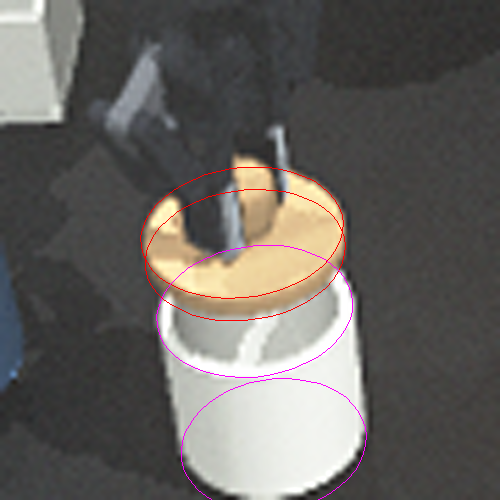

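```bash
python3 - <<'E'
from rob import *; from ov import *
z=.0263
place('sugar',z,.6805,-.107)
f=eyes.grab_frame('scene'); t=monitor.sense()["position"]
cv2.imwrite('pics/o6.png',ov(f,'sugar',0,t,0,(.6805,-.107,0),t[2]-z))
E
```

```text
near False t 28.57 p [ 0.6805 -0.107   0.1051] F [-0.8 -1.6 -0.6] gap 0.326
seat False t 29.25 p [ 0.6805 -0.107   0.0948] F [ 0.3  0.2 -0.2] gap 0.328
settle t 29.45 p [ 0.6805 -0.107   0.0948] F [-0.2 -0.2 -1.8] gap 0.328
height err 0.0005449699581791395
```

View pics/o6.png

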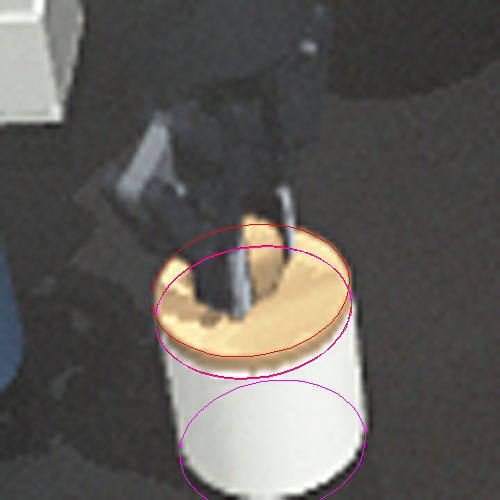

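```bash
python3 - <<'E'
from rob import *; from ov import *
leave()
env.reach([.42,-.05,.25],quat(0))
z=pick('butter'); print(z)
x,y,_=LID['butter']; env.movel([x,y,.24],velocity=.12)
X,Y,p=POT['butter']; env.reach([X,Y,.24],quat(p-LID['butter'][2]))
hover('butter',z)
f=eyes.grab_frame('scene'); t=monitor.sense()["position"]
cv2.imwrite('pics/o7.png',ov(f,'butter',0,t,p,POT['butter'],t[2]-z))
E
```

```text
rel t 30.3 p [ 0.6805 -0.107   0.0948] F [-0.1  0.4  0.4] gap 1.0
up t 31.2 p [ 0.6802 -0.1069  0.1838] F [-0.3  0.3 -0. ] gap 1.002
above t 33.55 p [0.3745 0.264  0.1302] F [-0.4 -0.4  0.9] gap 0.997
down False t 34.74 p [0.374  0.2646 0.0265] F [ 0.   0.7 -0.3] gap 1.003
closed t 35.3 p [0.3739 0.2646 0.0263] F [-0.9 -0.5  5.9] gap 0.323
lifted t 36.48 p [0.3733 0.2644 0.1486] F [-0.1 -0.2 -1. ] gap 0.329
0.026295043784512497
hover t 40.72 p [ 0.5159 -0.3965  0.111 ] F [ 0.4 -0.6 -0.4] gap 0.322
```

View pics/o7.png

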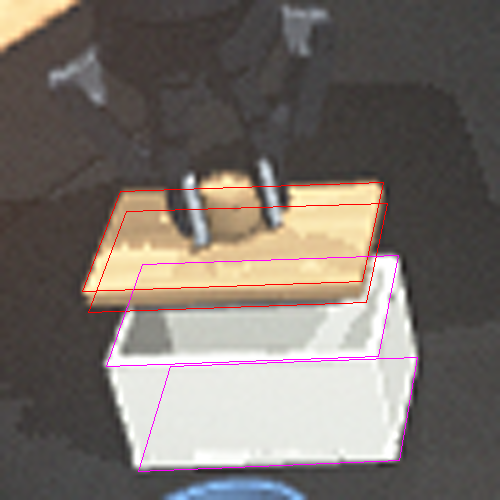

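```bash
python3 - <<'E'
from rob import *; from ov import *
z=.0263
place('butter',z,.516,-.396)
f=eyes.grab_frame('scene'); t=monitor.sense()["position"]
cv2.imwrite('pics/o8.png',ov(f,'butter',0,t,.485,(.516,-.396,.485),t[2]-z))
E
```

```text
near False t 41.58 p [ 0.516  -0.396   0.0902] F [ 1.1 -0.  -2.1] gap 0.325
seat False t 42.26 p [ 0.516  -0.396   0.0798] F [ 1.1  0.6 -1.2] gap 0.33
settle t 42.46 p [ 0.516  -0.396   0.0798] F [ 0.3  0.5 -2.1] gap 0.328
height err 0.000528654277130447
```

View pics/o8.png

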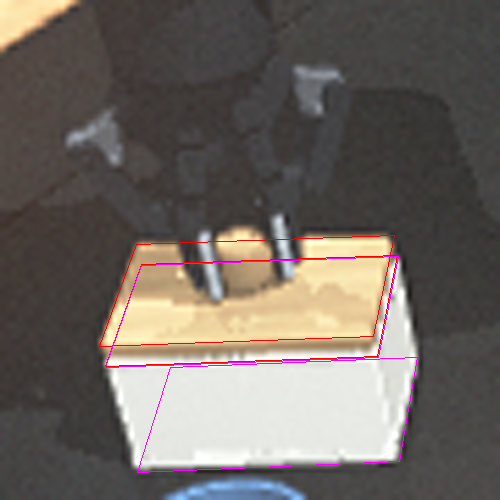

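```bash
python3 - <<'E'
from rob import *
leave()
env.reach([.3,-.05,.3],quat(0)); env.hold(.3); st()
a=eyes.grab_frame('scene')['frame'][:,:,::-1];b=eyes.grab_frame('top')['frame'][:,:,::-1]
cv2.imwrite('pics/f1.png',cv2.resize(a[120:320,130:530],(800,400),interpolation=2))
cv2.imwrite('pics/f2.png',cv2.resize(b[100:260,150:490],(800,376),interpolation=2))
E
```

```text
rel t 43.31 p [ 0.516  -0.396   0.0798] F [-0.3  0.5 -0.6] gap 0.997
up t 44.21 p [ 0.5158 -0.3957  0.1688] F [-0.1 -1.2 -1.2] gap 0.998
 t 46.08 p [ 0.3002 -0.0502  0.2999] F [ 0.4 -0.  -0.9] gap 1.003
```

View pics/f1.png

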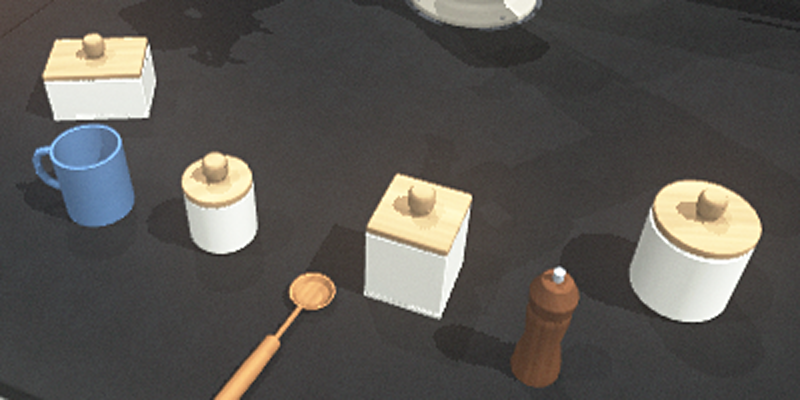

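View pics/f2.png

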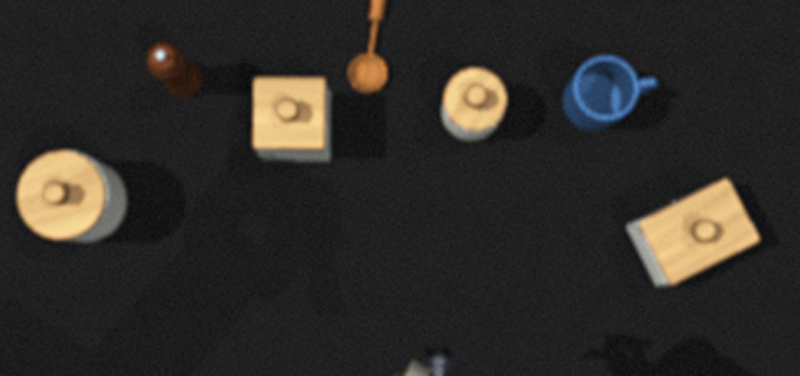

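```bash
python3 - <<'E'
from rob import *
a=eyes.grab_frame('scene')['frame'][:,:,::-1];b=eyes.grab_frame('top')['frame'][:,:,::-1]
r=lambda i:cv2.resize(i,(390,290),interpolation=2)
cv2.imwrite('pics/f3.png',np.vstack([np.hstack([r(a[135:183,147:212]),r(b[172:226,408:480])]),np.hstack([r(a[192:249,212:288]),r(b[122:164,328:384])])]))
E
```

```text
(no output)
```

View pics/f3.png

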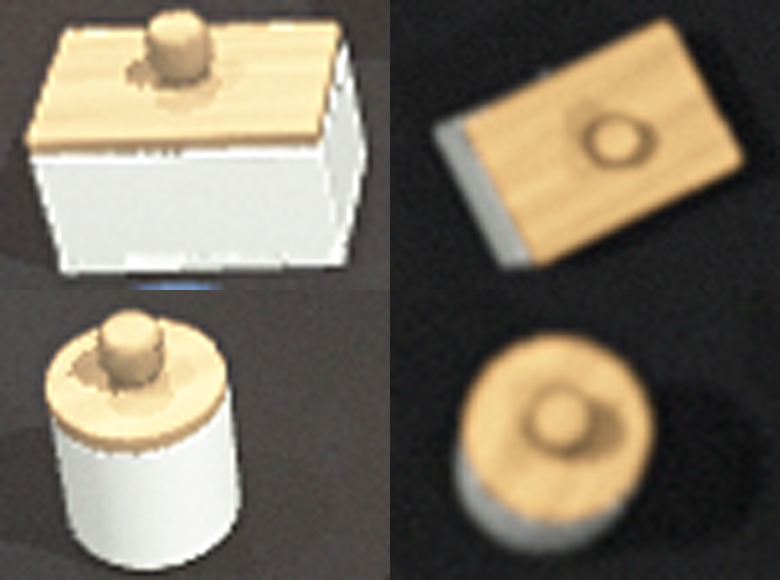

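```bash
python3 - <<'E'
from rob import *
job.hand_in(); st()
E
```

```text
the job is handed in; nothing more can be done
the job is handed in; nothing more can be done
```

All four lids are on their matching pots, and I handed the job in at about 46 s of the 128 s limit.

- **Placing:** I gripped each lid by its knob and lowered it under a force guard to 0.5 mm above its nominal seated height. The guard never tripped, and the settled height error was about 0.5 mm for every lid before I released it.
- **Last pictures, both cameras:** All four lids look level and seated, and the tea and butter lids are in line with their pots. The mug and pepper mill look unmoved, and the arm was clear of everything.
- **Small offsets:** The sugar lid looks about 2 mm off its pot's centre and the butter lid about 2–3 mm off. Both are within the 3–4 mm plug play and the 8 mm limit.
- **Disagreement between checks:** The two cameras' position fits differed by about 3 mm (up to 8 to 9 mm on the round pots, from poor outline fits). I used values in between and adjusted the coffee, tea and sugar placements by 1 mm or less after comparing lid and pot in the scene camera. I did not run a numeric pose fit on the final positions, and the hand-in reported no verdict.

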